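Set the studio light and hold the shutter release half-pressed

TASK

We are photographing the brown mugs. Swing the dimmer lever until it lines up with the small preset clip on the dimmer's scale plate and let go of it; then, with the fingertips, press the plunger of the shutter release box half way down to lock the focus and keep it there: the program finishes while still holding it half-pressed. Never press the plunger all the way (that takes the picture), do not press it before the light is set, and leave the clip, the mugs and the lens cap as they are.

Things in the scene. Friction and masses are not known exactly. Their poses are not given: they have to be found in the camera images.
- dimmer: Dimmer fixed to the table, left or right of the release: grey box 130 (x) by 90 (y) by 50 mm high. Origin: centre of its underside, z up. Half of a black scale plate (disc, radius 48 mm, at y = 16 to 24 mm, white ticks each 0.2 rad on its +y face) rises from its top. Lever and preset clip swing about one axis along the box's y, at x = 0, 50 mm above the table. Its yaw is within 0.45 rad.
- dimmer_lever (a joint): Lever angle in rad: 0 = upright, positive = leaning to the dimmer's +x (away from the robot), limits -0.8 to 0.8. It starts leaning towards the robot, between -0.65 and -0.4. A friction hinge keeps it where it is left; about 1 to 2 N at the knob moves it.
- lever_knob (a point): Centre of the lever's black knob, a cylinder 22 mm in diameter and 24 mm long lying along the dimmer's y, 125 mm from the hinge axis, at dimmer y = 0; below it the arm is a steel bar 9 by 7 mm. Its z axis points along the lever, away from the hinge. Can be pinched from above over its 24 mm length, or pushed.
- preset_clip (a joint): Angle in rad of the preset clip, measured as for the lever (0 = upright, positive = towards the dimmer's +x): the angle to which the lever is to be set. Between -0.1 and 0.6. It sits very stiffly and must not be shifted.
- clip_tip (a point): Tip of the small brass preset clip on the rim of the scale plate: 72 mm from the hinge axis, at dimmer y = +20 mm; the clip is an 8 mm wide block with a 5 mm wide pointer, 14 mm thick along y. Its z axis points from the hinge axis out through the clip.
- release: Shutter release box, screwed to the table: a black box 110 (x) by 80 (y) by 40 mm high, with a dark steel collar of 28 mm radius and 4 mm height in the middle of its top. Origin: centre of its underside, on the table; z up. The plunger stands in the middle of the collar.
- plunger (a joint): How far the plunger is pressed, in m: 0 = fully up, 0.012 = fully down (takes the picture). Half-pressed is 0.006. It is sprung: about 2 N starts it, 6 N holds it half way, 10.5 N pushes it fully down; let go, it comes up again.
- plunger_top (a point): Centre of the flat top of the plunger, a bare aluminium cylinder of 20 mm radius; unpressed it lies 58 mm above the table, that is 14 mm above the collar's top (8 mm above the collar when half-pressed, 2 mm when fully pressed).
- mug1: Brown glazed mug, 102 mm across its rim, 72 mm high, handle at its +y reaching 73 mm from the axis; loose, not to be disturbed. Origin: centre of its underside. The three mugs stand in a row beyond the controls.
- mug2: Another such mug.
- mug3: Another such mug.
- lens_cap: Black lens cap, a loose disc 58 mm across and 10 mm thick, lying on the table between the two boxes; not to be disturbed. Origin: centre of its underside.
There are look-alikes about, which are no part of the job. Of the things that look like the dimmer, the largest one is meant.

How it is judged:
On the way:
1. the lever is lined up with the preset clip (within 0.1 rad) and let go, the plunger still up (angle between the z axis of lever_knob and the z axis of clip_tip, either way round below 0.1 rad and contact force between the fingers and dimmer below 0.2 N and value of joint plunger below 0.002 m), for 0.2 s.
At the end, for the whole second after the job is handed in: the lever stands within 0.1 rad of the preset clip and is not touched, and the fingers hold the plunger half-pressed (6 mm, give or take 2 mm) with more than 2 N (angle between the z axis of lever_knob and the z axis of clip_tip, either way round below 0.1 rad and contact force between the fingers and dimmer below 0.2 N and value of joint plunger between 0.004 and 0.008 m and contact force between the fingers and release above 2 N); the arm keeps its last pose, push and grip.
It fails at once if the plunger is pressed all the way (beyond 10.5 mm): picture taken (value of joint plunger above 0.0105 m).
It fails at once if the plunger is pressed (over 2 mm) before the lever is set to the clip (value of joint plunger above 0.002 m and angle between the z axis of lever_knob and the z axis of clip_tip, either way round above 0.1 rad).
It fails at once if the preset clip is shifted by more than 5 mm (distance of clip_tip from where it was at the start of the episode above 0.005 m).
It fails at once if a mug or the lens cap is moved by more than 20 mm (distance of any of mug1, mug2, mug3, lens_cap from where it was at the start of the episode above 0.02 m).
It also fails if it takes over 48 s, if anything falls off the work surface, if the arm or the gripper's body presses on something with over 40 N, if the wrist force passes 120 N, or if a joint passes its speed limit or range.

ROBOT

A 6-joint arm with a two-finger parallel gripper is mounted at the origin on the work surface. World frame = base frame: x ahead of the robot, y to its left, z up, the work surface at z = 0. Lengths are in m, angles in rad, forces in N, time in s.
With the tool pointing down it reaches from about 0.35 to 0.725 m from the base axis. Payload 6 kg.
Tool frame: the origin (TCP) lies midway between the tips of the shut fingers; the grasp point (between the pads) lies 19 mm behind it; z points along the fingers, y is the line along which they close (so a half turn about z gives the same grasp; the last joint's range is limited). The gripper opens to 85 mm and grips with 20 to 120 N. Pads are 22 mm wide; open, the fingers measure 114 mm over their backs; the gripper's body (76 mm by 85 mm) begins 54 mm behind the grasp point. The pads swing forward as they close: fully open they stand 13 mm farther back than shut.
Start: joints at [1.601, 0.04, 0.085, 0, -1.615, -0.334], TCP at [0.179, 0.573, 0.231] pointing down, gripper open.
Joint ranges: [-2.56, 2.56], [-1.29, 2.01], [-1.08, 1.49], [-3.29, 1.98], [-2.81, -0.18], [-2.99, 2.99]. Speed limits (rad/s): [2.57, 2.57, 3.01, 3.14, 3.14, 3.14].

INTERFACE

Orientations are given as [roll, pitch, yaw] about the fixed x, y, z axes, in that order (R = Rz(yaw) Ry(pitch) Rx(roll)).
In Python, from plant import env gives the robot as it stands.
- The arm moves only by the tool servo_tool, never from a script. Its argument "plan" is a list of rows, each a list of 7 numbers: the opening, from 0 (shut) to 1 (fully open), then the shift along the tool's x, y, z in mm, then the turn, a rotation vector about the tool's x, y, z in degrees. In form: [[hand, x, y, z, ax, ay, az], ...]. A call has 1 to 12 rows; each row is the pose to reach, as a shift and turn from the pose commanded when the call began, along the tool's axes at that moment; what a row does not reach only later rows make up. A row lasts 1/8 s, in which the tool goes at most 62.5 mm and 10.7 degrees, less where a joint would pass 70% of its speed; a pose out of reach is approached as far as the arm can. A call with a gripper value outside its range is refused whole. The fingers move at their own pace and stop on an object; "force" is the grip in N (left out, the last holds). Time passes only in rows, so rows that repeat a pose let the fingers close. It gives the time, the measured TCP pose, the force, the opening and the grip force at its end, in the units of the state.
- env.get_obs(): the state, without advancing time (a new reading comes with each control period).
- env.read_camera(name): name is "side" or "top" or "wrist"; returns the picture (480x640x3 uint8, blue, green, red); there is no depth.
- env.camera_info(name): a dict with "fov_y" (degrees; the focal length in pixels is half the picture's height over the tangent of half this angle, whatever the lens; pixels are square), "cx", "cy" (the principal point, pixels), "position" and "attitude" of the camera in the world. Camera axes: x right, y up, looking along -z (the intrinsics and any distortion apply to the point x, -y, -z); pixel columns grow to the right and rows downward; lengths in m; the calibration is good to about 2 mm. A picture is of the moment at which its call begins: read the wrist's pose just before it. camera_info takes no time and is no camera call; for the wrist camera it gives the pose at the moment of the call.
- env.close_job(): hands the job in; it is judged then, once.
The state is a dict: "time": time; "joints": joint angles; "dq": joint speeds; "joint_torque": joint torques, N m; "eef_pos": TCP position; "tool_rot": TCP orientation; "wrist_force": force on the tool from outside, world axes, zero at the start; "torque": the same for the moment, N m; "gripper_width": opening from 0.0 (shut) to 1.0 (fully open); "grip_force": force on a finger pad.
Only numpy, scipy, OpenCV 4.12 (cv2) and the standard library are available. Lean on these libraries where they do the work, as an engineer would, in place of code of your own. Each camera call takes 0.05 s, during which the arm holds its last target. There are 200 camera calls.

## Working session

There is one attempt and no reset: what is moved stays moved. The work goes in short steps, Python scripts to look and compute and a tool call to move; the robot and the scene stay as the last step left them, time stands still between calls to the robot, and variables do not carry over. Pictures are saved under pics/ and viewed, at most 10 in all, crops included, and the job is handed in when it is done.

Besides the shell and the picture viewer there is one more tool, called after "Call:" in YAML: its name, and indented under it one key for each argument. servo_tool: Moves the arm, as the interface text tells. Its arguments: {"type":"object","properties":{"plan":{"type":"array"},"force":{"type":"number"}},"required":["plan"]}

```bash
mkdir -p pics; ls; python3 - <<'E'
from plant import env
import cv2
for n in ["top","side"]:
    im=env.read_camera(n); cv2.imwrite(f"pics/{n}0.png",im)
    print(n,env.camera_info(n))
print(env.camera_info("wrist")); print(env.get_obs())
E
```

```text
pics
top {'fov_y': 54.84675224367638, 'cx': 312.385073496392, 'cy': 236.97796932764518, 'position': array([0.47561119, 0.03476826, 0.93574491]), 'attitude': array([ 0.14259288,  0.0287704 , -1.58789239])}
side {'fov_y': 46.68722493028437, 'cx': 321.87486214437996, 'cy': 237.58065490984717, 'position': array([0.30312151, 0.64170797, 0.82272239]), 'attitude': array([ 0.75232464, -0.01702282, -2.68757574])}
{'fov_y': 59.62633583986639, 'cx': 309.255190175374, 'cy': 231.20177325265865, 'position': array([0.24840492, 0.55270069, 0.37219927]), 'attitude': array([-2.85829587e-01, -1.53584470e-03, -1.87379490e+00])}
{'time': 0.1, 'joints': array([ 1.60072319e+00,  4.07560544e-02,  8.39264938e-02, -3.97374374e-04,
       -1.61550874e+00, -3.33723060e-01]), 'dq': array([-0.00087536, -0.00095465,  0.00139823,  0.00185532, -0.00095204,
       -0.0013513 ]), 'joint_torque': array([-5.68964810e-03, -3.69347334e+01,  3.48277831e+01,  6.95201129e+00,
       -4.62143478e-03,  1.01959102e-06]), 'eef_pos': array([0.1793189 , 0.57227061, 0.23038713]), 'tool_rot': array([ 3.14000571e+00, -1.29989752e-04, -3.03778640e-01]), 'wrist_force': array([-0.17767   , -0.19427129,  0.1840589 ]), 'torque': array([ 0.01915579, -0.01075478,  0.02762092]), 'grip_force': 0.0, 'gripper_width': 0.9990309252060432}
```

View pics/top0.png

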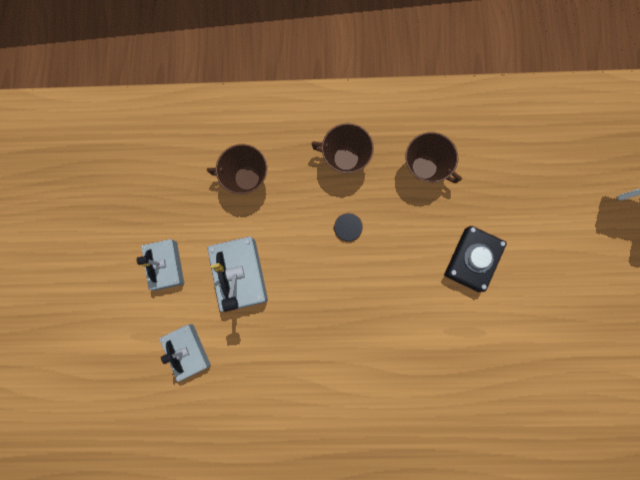

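View pics/side0.png

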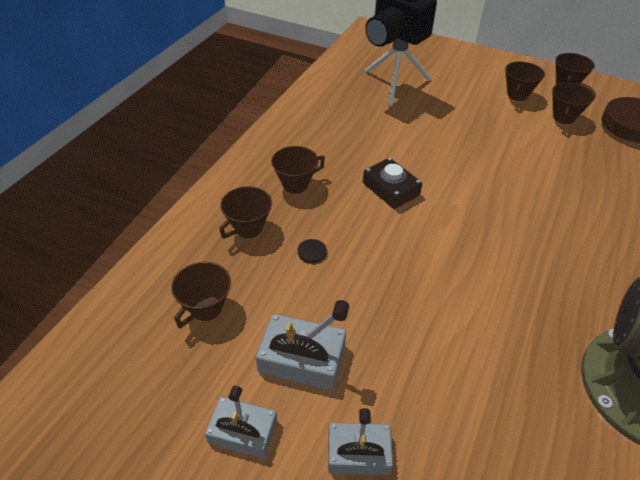

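The top view shows image up = +x and left = +y. Dimmer look-alikes are at top (237,273), (161,265) and (184,352), and the largest is (237,273), which is (302,350) in side. There is only one release, at (480,258) top and (393,180) side. I'll check the choice in one close crop and locate the parts.

```bash
cat > h.py <<'E'
import numpy as np
from scipy.spatial.transform import Rotation as Ro
def cam(ci):
    f=240/np.tan(np.radians(ci['fov_y']/2)); return f,ci['cx'],ci['cy'],np.array(ci['position']),Ro.from_euler('xyz',ci['attitude']).as_matrix()
def ray(ci,u,v):
    f,cx,cy,p,R=cam(ci); d=R@np.array([(u-cx)/f,-(v-cy)/f,-1]); return p,d/np.linalg.norm(d)
def onz(ci,u,v,z):
    p,d=ray(ci,u,v); return p+d*(z-p[2])/d[2]
def proj(ci,X):
    f,cx,cy,p,R=cam(ci); q=R.T@(np.asarray(X)-p); return np.array([cx+f*q[0]/-q[2],cy-f*q[1]/-q[2]])
def tri(ca,a,cb,b):
    p,d=ray(ca,*a); q,e=ray(cb,*b)
    s=np.linalg.lstsq(np.c_[d,-e],q-p,rcond=None)[0]; A=p+s[0]*d;B=q+s[1]*e
    return (A+B)/2,np.linalg.norm(A-B)
E
python3 - <<'E'
from plant import env
from h import *
import cv2
T=cv2.imread('pics/top0.png');S=cv2.imread('pics/side0.png')
ct,cs=env.camera_info('top'),env.camera_info('side')
a=cv2.resize(T[225:325,195:285],None,fx=4.4,fy=5,interpolation=2); a=cv2.resize(T[225:325,195:275],(400,500),interpolation=2)
b=cv2.resize(S[290:390,250:380][:, :],(400,308),interpolation=2)
b=cv2.resize(S[295:395,255:355],(400,400),interpolation=2)
c=np.zeros((500,800,3),np.uint8);c[:,:400]=a;c[:400,400:]=b;cv2.imwrite('pics/crop1.png',c)
def blobs(im,name,lo,hi,amin,box):
    x0,y0,x1,y1=box
    m=cv2.inRange(cv2.cvtColor(im,cv2.COLOR_BGR2HSV),lo,hi); k=np.zeros_like(m);k[y0:y1,x0:x1]=m[y0:y1,x0:x1]
    n,l,st,ce=cv2.connectedComponentsWithStats(k)
    for i in range(1,n):
        if st[i,4]>=amin: print(name,st[i],ce[i].round(1))
    return l,st
blobs(T,'Tbrass',(18,140,110),(32,255,255),5,(205,250,235,290))
blobs(S,'Sbrass',(18,140,110),(32,255,255),5,(275,310,310,350))
blobs(T,'Tplung',(0,0,150),(180,90,255),60,(440,220,515,295))
blobs(S,'Splung',(0,0,150),(180,90,255),40,(360,150,425,210))
m=cv2.inRange(cv2.cvtColor(T,cv2.COLOR_BGR2HSV),(80,0,90),(120,120,255));k=0*m;k[230:320,200:275]=m[230:320,200:275]
cn=max(cv2.findContours(k,0,2)[0],key=cv2.contourArea);r=cv2.minAreaRect(cv2.convexHull(cn));print('Tbox',r,cv2.boxPoints(r).round(1).tolist())
for p in cv2.boxPoints(r): print(onz(ct,*p,.05).round(4))
dk=cv2.inRange(T,(0,0,0),(45,45,45));k=0*dk;k[225:300,440:512]=dk[225:300,440:512]
cn=max(cv2.findContours(k,0,2)[0],key=cv2.contourArea);r=cv2.minAreaRect(cn);print('Trel',[onz(ct,*p,.04).round(3).tolist() for p in cv2.boxPoints(r)])
E
```

```text
Tbrass [213 263   9   8  44] [217.4 266.9]
Sbrass [287 323   4   8  20] [288.6 326.6]
Tplung [471 246  21  22 369] [480.9 256.7]
Splung [384 164  19  12 168] [393.2 169.2]
Tbox ((237.02354431152344, 273.60589599609375), (66.48918151855469, 47.29083251953125), 77.47119140625) [[206.6999969482422, 246.3000030517578], [252.89999389648438, 236.0], [267.29998779296875, 300.8999938964844], [221.1999969482422, 311.20001220703125]]
[0.5893 0.2637 0.05  ]
[0.6076 0.1737 0.05  ]
[0.4821 0.146  0.05  ]
[0.4643 0.2341 0.05  ]
Trel [[0.605, -0.182, 0.04], [0.618, -0.247, 0.04], [0.496, -0.265, 0.04], [0.483, -0.202, 0.04]]
```

View pics/crop1.png

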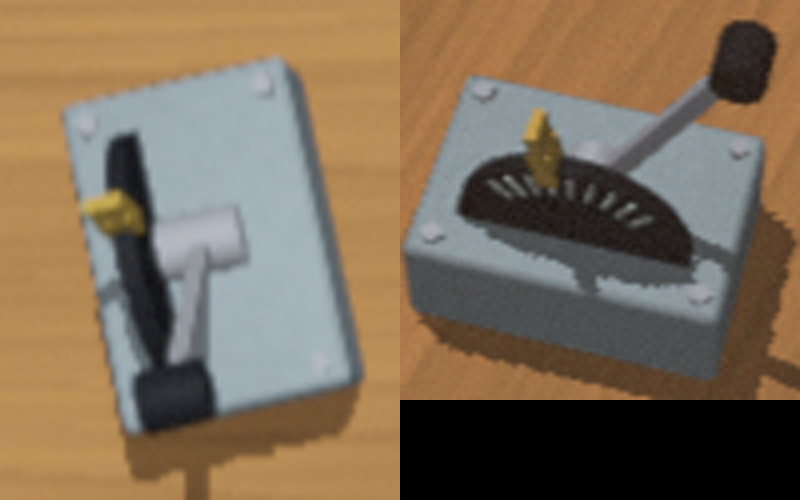

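The crop confirms the large dimmer. In top pixels the knob is at about (230,304), the clip tip about (215,266) and the screws are near the box corners. In side pixels the knob is at (341,310.5) and the clip tip at (290,323.5).

```bash
cat >> h.py <<'E'
def dim(X,yaw=.222,H=(.536,.2045,.05)):
    c,s=np.cos(yaw),np.sin(yaw); d=np.asarray(X)-H
    return np.array([c*d[0]+s*d[1],-s*d[0]+c*d[1],d[2]])
def undim(L,yaw=.222,H=(.536,.2045,.05)):
    c,s=np.cos(yaw),np.sin(yaw); return np.array([c*L[0]-s*L[1],s*L[0]+c*L[1],L[2]])+H
E
python3 - <<'E'
from plant import env
from h import *
import cv2
T=cv2.imread('pics/top0.png');S=cv2.imread('pics/side0.png')
ct,cs=env.camera_info('top'),env.camera_info('side')
for n,a,b in [('knob',(230,304),(341.2,310.5)),('clip',(215,266),(290,323.5)),('plung',(480.9,256.7),(393.7,170.5)),
 ('scrTL',(195+87/5,225+125/5),(255+83/4,295+90/4)) ]:
    X,e=tri(ct,a,cs,b);d=dim(X);print(n,X.round(4),'err',e.round(4),d.round(4),'ang',np.arctan2(d[0],d[2]).round(3),np.hypot(d[0],d[2]).round(4))
print('plung onz',onz(ct,480.9,256.7,.058),onz(cs,393.7,170.5,.058))
# screws on box top, side & top views
for c,pts in [(ct,[(212.4,250),(247.6,242),(259.2,297.5)]),(cs,[(276.2,317.7),(339.7,332.5),(262.7,353.2),(330,369)])]:
    print([dim(onz(c,*p,.052)).round(4).tolist() for p in pts])
# ray with plane y_d
for c,p,y in [(ct,(230,304),0),(cs,(341.2,310.5),0),(ct,(215,266),.02),(cs,(290,323.5),.02),(cs,(290.5,329),.027),(cs,(292,341),.027)]:
    o,d=ray(c,*p); D0=dim(o);D1=dim(o+d)-D0; X=D0+D1*(y-D0[1])/D1[1]; print(p,X.round(4),np.arctan2(X[0],X[2]).round(3),np.hypot(X[0],X[2]).round(4))
for phi in (0,.1,.2,.3,.4):
    print(phi,[proj(c,undim((.072*np.sin(phi),.02,.072*np.cos(phi)))).round(1).tolist() for c in (ct,cs)])
for phi in (-.4,-.5,-.6):
    print(phi,[proj(c,undim((.125*np.sin(phi),0,.125*np.cos(phi)))).round(1).tolist() for c in (ct,cs)])
E
```

```text
knob [0.4772 0.1952 0.1571] err 0.0003 [-0.0594  0.0039  0.1071] ang -0.507 0.1225
clip [0.5444 0.2293 0.1241] err 0.0001 [0.0137 0.0223 0.0741] ang 0.182 0.0753
plung [ 0.5581 -0.2624  0.0494] err 0.001 [-0.0813 -0.4603 -0.0006] ang -1.578 0.0813
scrTL [0.5699 0.2324 0.1283] err 0.0053 [0.0392 0.0197 0.0783] ang 0.464 0.0876
plung onz [ 0.55776361 -0.25943141  0.058     ] [ 0.55474923 -0.25258193  0.058     ]
[[0.0549, 0.0363, 0.002], [0.0537, -0.0335, 0.002], [-0.0555, -0.0319, 0.002]]
[[0.0541, -0.0303, 0.002], [-0.0551, -0.0273, 0.002], [0.0555, 0.0401, 0.002], [-0.0544, 0.0419, 0.002]]
(230, 304) [-0.0602  0.      0.1265] -0.444 0.1401
(341.2, 310.5) [-0.059   0.      0.1016] -0.526 0.1175
(215, 266) [0.0122 0.02   0.0848] 0.143 0.0857
(290, 323.5) [0.0144 0.02   0.0705] 0.202 0.072
(290.5, 329) [0.0118 0.027  0.0669] 0.174 0.0679
(292, 341) [0.0102 0.027  0.0345] 0.287 0.036
0 [[218.1, 273.3], [299.2, 324.9]]
0.1 [[217.3, 269.3], [294.6, 324.1]]
0.2 [[216.7, 265.5], [290.1, 323.5]]
0.3 [[216.1, 261.8], [285.7, 323.2]]
0.4 [[215.6, 258.2], [281.4, 323.3]]
-0.4 [[229.9, 297.2], [334.7, 303.7]]
-0.5 [[232.0, 303.8], [342.0, 307.4]]
-0.6 [[234.1, 310.1], [348.9, 311.5]]
```

```bash
cat >> h.py <<'E'
def shift(env,X,yaw):
    o=env.get_obs(); R=Ro.from_euler('xyz',o['tool_rot']); 
    G=Ro.from_euler('xyz',[np.pi,0,yaw])
    return (R.inv().apply(np.asarray(X)-o['eef_pos'])*1000).round(1), (R.inv()*G).as_rotvec(degrees=True).round(1)
E
python3 - <<'E'
from plant import env
from h import *
for L in [(-.105,.003,.19),(-.105,.003,.103)]: print(undim(L),shift(env,undim(L),.222))
E
```

```text
[0.43291626 0.18430737 0.24      ] (array([358. , 294.4,  -9.1]), array([  0.1,   0. , -30.1]))
[0.43291626 0.18430737 0.153     ] (array([358. , 294.2,  77.9]), array([  0.1,   0. , -30.1]))
```

Call:
servo_tool:
  plan:
    - [0,40,33,-9,0,0,-5]
    - [0,80,66,-9,0,0,-10]
    - [0,120,99,-9,0,0,-15]
    - [0,160,132,-9,0,0,-20]
    - [0,200,165,-9,0,0,-25]
    - [0,240,198,-9,0,0,-30]
    - [0,280,231,-9,0,0,-30]
    - [0,320,264,-9,0,0,-30]
    - [0,358,294,-9,0,0,-30]
    - [0,358,294,-9,0,0,-30]
    - [0,358,294,20,0,0,-30]
    - [0,358,294,20,0,0,-30]
  force: 30

```text
time: 1.6
eef_pos: [0.4319, 0.1847, 0.209]
tool_rot: [3.14, 0.004, 0.22]
wrist_force: [0.2, 0.2, 0.8]
gripper_width: 0.003
grip_force: 0.0
```

Call:
servo_tool:
  plan:
    - [0,0,0,28,0,0,0]
    - [0,0,0,56,0,0,0]
    - [0,0,0,56,0,0,0]
    - [0,10,0,56,0,0,0]
    - [0,20,0,56,0,0,0]
    - [0,30,0,56,0,0,0]
    - [0,40,0,56,0,0,0]
    - [0,50,0,56,0,0,0]
    - [0,60,0,56,0,0,0]
    - [0,70,0,56,0,0,0]
    - [0,80,0,56,0,0,0]
    - [0,80,0,56,0,0,0]

```text
time: 3.1
eef_pos: [0.5118, 0.2024, 0.1549]
tool_rot: [3.141, 0.0, 0.219]
wrist_force: [-0.5, -0.3, -1.4]
gripper_width: -0.004
grip_force: 0.0
```

```bash
python3 - <<'E'
from plant import env
from h import *
import cv2
o=env.get_obs();print(o['eef_pos'],dim(o['eef_pos']),o['wrist_force'])
T=env.read_camera('top');S=env.read_camera('side')
a=cv2.resize(T[225:325,195:275],(400,500),interpolation=2)
b=cv2.resize(S[265:390,255:355],(400,500),interpolation=2)
cv2.imwrite('pics/crop2.png',np.hstack([a,b]))
E
```

```text
[0.51176009 0.2024174  0.15487182] [-0.02410359  0.00330567  0.10487182] [-0.53990326 -0.25679137 -1.44600963]
```

View pics/crop2.png

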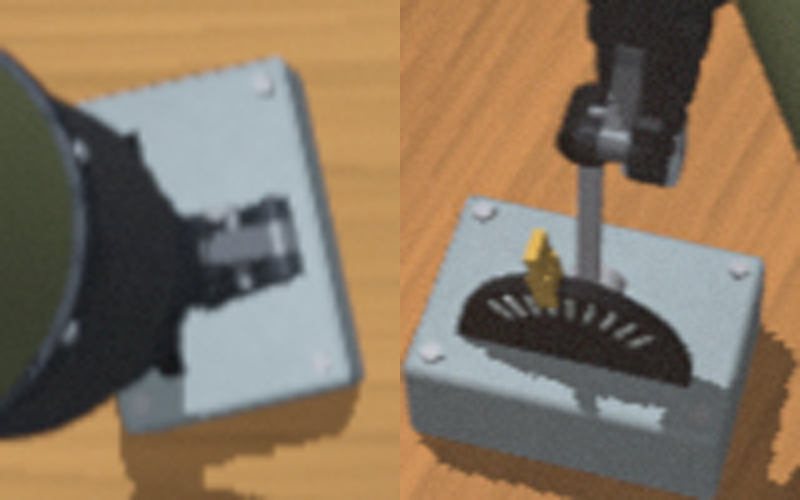

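The knob now stands at about upright, side pixel (301.7,296.2). The fingers are behind it, and the clip is untouched.

```bash
python3 - <<'E'
from plant import env
from h import *
cs=env.camera_info('side')
for phi in (-.1,0,.1,.2): print(phi,proj(cs,undim((.125*np.sin(phi),.003,.125*np.cos(phi)))).round(1), proj(cs,undim((.072*np.sin(phi),.023,.072*np.cos(phi)))).round(1))
E
```

```text
-0.1 [310.1 296.6] [303.4 327.6]
0 [301.8 294.7] [298.7 326.5]
0.1 [293.5 293.3] [294.1 325.7]
0.2 [285.4 292.4] [289.5 325.1]
```

Call:
servo_tool:
  plan:
    - [0,6,0,0,0,0,0]
    - [0,12,0,0,0,0,0]
    - [0,18,0,0,0,0,0]
    - [0,23,0,0,0,0,0]
    - [0,23,0,0,0,0,0]
    - [0,10,0,0,0,0,0]
    - [0,-20,0,0,0,0,0]
    - [0,-50,0,0,0,0,0]
    - [0,-50,0,-50,0,0,0]
    - [0,-50,50,-80,0,0,0]
    - [0,-50,112,-80,0,0,0]
    - [0,-50,170,-80,0,0,0]

```text
time: 4.7
eef_pos: [0.499, 0.0241, 0.2362]
tool_rot: [-3.141, -0.002, 0.221]
wrist_force: [0.4, 1.5, -0.4]
gripper_width: -0.005
grip_force: 0.0
```

```bash
python3 - <<'E'
from plant import env
from h import *
import cv2
o=env.get_obs();print(o['eef_pos'],o['wrist_force'])
T=env.read_camera('top');S=env.read_camera('side')
cv2.imwrite('pics/top3.png',T);cv2.imwrite('pics/side3.png',S)
a=cv2.resize(T[225:325,195:275],(400,500),interpolation=2)
b=cv2.resize(S[265:390,255:355],(400,500),interpolation=2)
cv2.imwrite('pics/crop3.png',np.hstack([a,b]))
X=np.array([.557,-.2565,.09]);print(shift(env,X,-.43),shift(env,X,0))
E
```

```text
[0.49902684 0.02412285 0.23615702] [ 0.36389739  1.45121209 -0.43808949]
(array([ -2.7, 283.6, 146. ]), array([ 0. , -0.1, 36.9])) (array([ -2.7, 283.6, 146. ]), array([ 0. , -0. , 12.3]))
```

View pics/crop3.png

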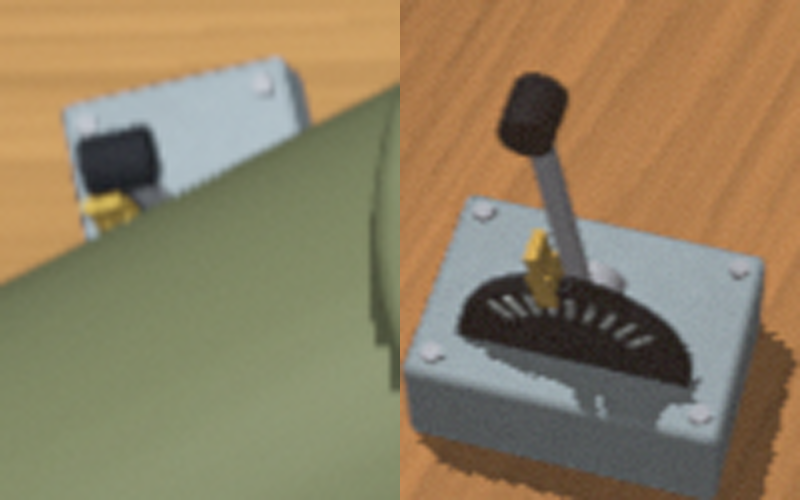

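The lever stands near the clip angle. The knob is at side (288.5,293.2) and top (219,257); the clip is unchanged at side (290,323).

```bash
python3 - <<'E'
from plant import env
from h import *
ct,cs=env.camera_info('top'),env.camera_info('side')
for n,a,b in [('knob',(219,257),(288.5,293.2)),('clip',(215,266),(290,323.5))]:
    X,e=tri(ct,a,cs,b);d=dim(X);print(n,e,d.round(4),np.arctan2(d[0],d[2]).round(3),np.hypot(d[0],d[2]))
for phi in (.1,.15,.2,.25): print(phi,*[proj(c,undim((.125*np.sin(phi),.003,.125*np.cos(phi)))).round(1) for c in (ct,cs)],*[proj(c,undim((.072*np.sin(phi),.023,.072*np.cos(phi)))).round(1) for c in (ct,cs)])
E
```

```text
knob 8.583406232483144e-05 [0.0203 0.0025 0.1214] 0.166 0.12308465502984887
clip 5.026357495092357e-05 [0.0137 0.0223 0.0741] 0.182 0.07534016344657715
0.1 [219.3 261.5] [293.5 293.3] [215.7 269.7] [294.1 325.7]
0.15 [218.6 257.9] [289.4 292.8] [215.3 267.8] [291.8 325.4]
0.2 [218.  254.4] [285.4 292.4] [215.  265.9] [289.5 325.1]
0.25 [217.4 251. ] [281.4 292.2] [214.7 264. ] [287.3 325. ]
```

The lever is at about 0.165 and the clip at about 0.185 rad, well within tolerance. Next is the plunger.

Call:
servo_tool:
  plan:
    - [0,0,45,0,0,0,4]
    - [0,-1,100,0,0,0,8]
    - [0,-2,150,0,0,0,12]
    - [0,-3,200,0,0,0,12]
    - [0,-3,250,0,0,0,12]
    - [0,-3,284,0,0,0,12]
    - [0,-3,284,40,0,0,12]
    - [0,-3,284,90,0,0,12]
    - [0,-3,284,130,0,0,12]
    - [0,-3,284,156,0,0,12]
    - [0,-3,284,156,0,0,12]
    - [0,-3,284,156,0,0,12]

```text
time: 6.3
eef_pos: [0.5591, -0.2522, 0.0813]
tool_rot: [3.14, -0.002, 0.011]
wrist_force: [0.8, 0.7, 0.6]
gripper_width: 0.001
grip_force: 0.0
```

```bash
python3 - <<'E'
from plant import env
from h import *
import cv2
o=env.get_obs();print(o['eef_pos'],o['wrist_force'])
T=env.read_camera('top');S=env.read_camera('side')
a=cv2.resize(T[210:300,430:520],(400,400),interpolation=2)
b=cv2.resize(S[120:220,345:445],(400,400),interpolation=2)
cv2.imwrite('pics/crop4.png',np.hstack([a,b]));print(env.get_obs()['wrist_force'])
E
```

```text
[ 0.55913477 -0.2522384   0.08128823] [0.84104737 0.69901988 0.59028211]
[-0.07120694 -0.04493039 -0.2371886 ]
```

View pics/crop4.png

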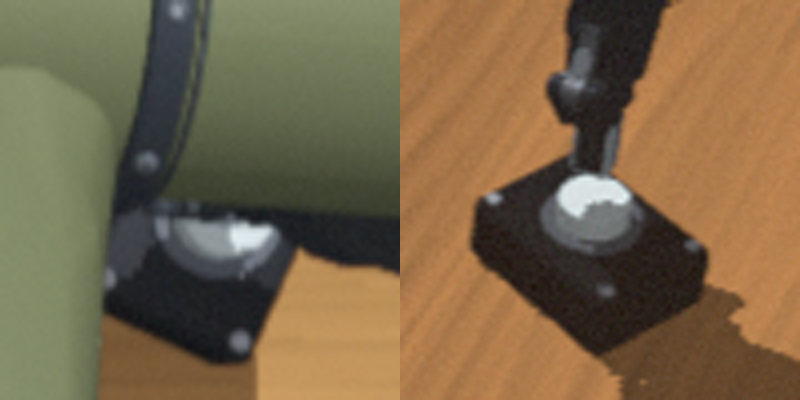

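The fingertips hang above the plunger (side crop: tips at (593,175), top of plunger about (596,198)). I'll lower slowly, watching the force.

Call:
servo_tool:
  plan:
    - [0,-1,2,10,0,0,0]
    - [0,-2,3,18,0,0,0]
    - [0,-2,3,22,0,0,0]
    - [0,-2,3,24,0,0,0]
    - [0,-2,3,24,0,0,0]
    - [0,-2,3,24,0,0,0]

```text
time: 7.15
eef_pos: [0.5566, -0.2555, 0.0559]
tool_rot: [3.141, -0.0, 0.01]
wrist_force: [-2.8, 0.7, 3.5]
gripper_width: -0.002
grip_force: 1.7
```

Call:
servo_tool:
  plan:
    - [0,0,0,1,0,0,0]
    - [0,0,0,2,0,0,0]
    - [0,0,0,3,0,0,0]
    - [0,0,0,4,0,0,0]
    - [0,0,0,4,0,0,0]
    - [0,0,0,4,0,0,0]
    - [0,0,0,4,0,0,0]
    - [0,0,0,4,0,0,0]

```text
time: 8.15
eef_pos: [0.5566, -0.2555, 0.0519]
tool_rot: [3.141, -0.0, 0.01]
wrist_force: [-3.0, -0.2, 6.2]
gripper_width: 0.001
grip_force: 3.1
```

```bash
python3 - <<'E'
from plant import env
import cv2,numpy as np
o=env.get_obs();print(o['eef_pos'],o['wrist_force'])
S=env.read_camera('side')
print(env.get_obs()['eef_pos'],env.get_obs()['wrist_force'])
a=cv2.resize(S[265:390,255:355],(400,500),interpolation=2);b=cv2.resize(S[130:205,360:420],(400,500),interpolation=2)
cv2.imwrite('pics/crop5.png',np.hstack([a,b]))
E
```

```text
[ 0.55662712 -0.25554407  0.05193656] [-3.04625948 -0.20186641  6.22339274]
[ 0.55665268 -0.25554988  0.05196788] [-3.93832318 -0.06789862  6.65351013]
```

View pics/crop5.png

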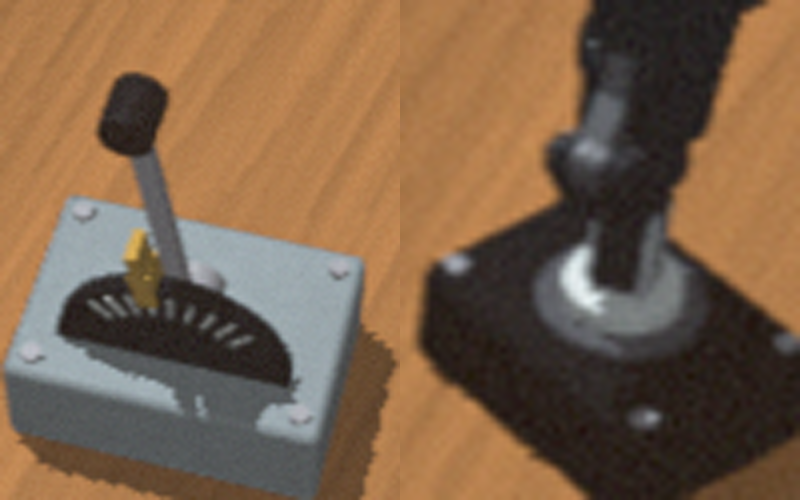

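The lever is still aligned with the clip. The fingertips press the middle of the plunger with about 6.3 N at z = 0.052, which is half-pressed. Handing in.

```bash
python3 -c "
from plant import env
print(env.close_job())"
```

```text
the job is handed in; nothing more can be done
None
```

I handed the job in with the lever about 0.02 rad from the clip and released, and the fingertips holding the plunger about 6 mm down at roughly 6 N; no verdict came back.

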